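# Pair the green-button camera cube with its receiver

## Robot

A 6-joint arm with a two-finger parallel gripper is mounted at the origin on the work surface. World frame = base frame: x ahead of the robot, y to its left, z up, the work surface at z = 0. Lengths are in m, angles in rad, forces in N, time in s.
With the tool pointing down it reaches from about 0.425 to 0.95 m from the base axis. Payload 14.7 kg.
Tool frame: the origin (TCP) lies at the very end of the fingers, on their centre line; the grasp point (between the pads) lies 19 mm behind it; z points along the fingers, y is the line along which they close (so a half turn about z gives the same grasp; the last joint's range is limited). The gripper opens to 85 mm and grips with 20 to 120 N. Pads are 22 mm wide; open, the fingers measure 114 mm over their backs; the gripper's body (76 mm by 85 mm) begins 54 mm behind the grasp point. The pads swing forward as they close: fully open they stand 13 mm farther back than shut.
Start: joints at [-1.18, 0.48, 1.596, -0, 1.065, -0.047], TCP at [0.276, -0.589, 0.231] pointing down, gripper open.
Joint ranges: [-2.75, 2.75], [-0.82, 2.05], [0.23, 2.67], [-1.56, 4.7], [0.09, 2.69], [-2.92, 2.92]. Speed limits (rad/s): [1.89, 1.89, 2.39, 3.01, 3.01, 3.01].

## Interface

Orientations are given as a unit quaternion [w, x, y, z].
In Python, from station import r gives the robot as it stands.
- The arm moves only by the tool servo_tool, never from a script. Its argument "series" is a list that holds one entry, the list of rows, each a list of 7 numbers: the turn, a rotation vector about the tool's x, y, z each as a share of 45 degrees, from -1 to 1, then the shift along the tool's x, y, z each as a share of 800 mm, from -1 to 1, then the closure, from 0 (fully open) to 1 (shut). In form: [[[rx, ry, rz, x, y, z, grip], ...]]. A call has 1 to 5 rows; each row is the pose to reach, as a shift and turn from the pose commanded when the call began, along the tool's axes at that moment; what a row does not reach only later rows make up. A row lasts 1/10 s, in which the tool goes at most 50 mm and 8.59 degrees, less where a joint would pass 70% of its speed; a pose out of reach is approached as far as the arm can. A call with a number of a shift or a turn outside -1 to 1 is refused whole. A call with a gripper value outside its range is refused whole. The fingers move at their own pace and stop on an object; the grip force is fixed at half the most. Time passes only in rows, so rows that repeat a pose let the fingers close. It gives the time, the measured TCP pose, the force, the opening and the grip force at its end, in the units of the state.
- r.sense(): the state, without advancing time (a new reading comes with each control period).
- r.capture(name): name is "scene" or "top"; returns a dict with "img" (400x640x3 uint8, red, green, blue), "vfov" (degrees; the focal length in pixels is half the picture's height over the tangent of half this angle, whatever the lens; pixels are square), "cx", "cy" (the principal point, pixels), "rvec" (rotation vector, rad) and "tvec" (3), from world to camera coordinates, as OpenCV has them. Camera axes: x right, y down, z forward; pixel columns grow to the right and rows downward; lengths in m; the calibration is good to about 2 mm. A picture is of the moment at which its call begins. There is no depth.
- r.hand_in(): hands the job in; it is judged then, once.
Trained networks look in a picture, given as the dict that the camera call returned (one of the last four; its "shot" number tells which), for a name from the list of things; names that differ only in an ending like _2 or _b are one class to them, and where a whole thing is asked for, a point or a joint stands for the part that bears it (a point fixed in the world has none). Each returns a list of dicts, best first, with "confidence" (0 to 1); they miss things now and then, are a little off and sometimes report something else, mostly with a low value. They report only what shows in the picture. A call takes as long as a camera call. They do not tell look-alikes from the thing itself.
- r.look_for(picture, query): "centre" ([x, y, z] in m, in the coordinates of the camera as it stood for that picture, good to about 4 mm: the middle of the surface that is visible of it).
- r.outline_of(picture, query): "pixels" (400x640 bool, what is visible of it).
The state is a dict: "clock": time; "joints": joint angles; "joint_vel": joint speeds; "effort": joint torques, N m; "tool_pos": TCP position; "eef_rot": TCP orientation; "contact_force": force on the tool from outside, world axes, zero at the start; "moment": the same for the moment, N m; "opening": finger opening in m; "finger_force": force on a finger pad.
Only numpy, scipy, OpenCV 4.12 (cv2) and the standard library are available. Lean on these libraries where they do the work, as an engineer would, in place of code of your own. Each camera call takes 0.05 s, during which the arm holds its last target. There are 200 camera calls.

## Task

Pair a camera with the receiver: with the fingertips gently press the blue button on the grey receiver box, keep it down for about a second and let it go; then do the same with the green button on top of its camera cube, and draw the hand clear. Do not press any other button, do not touch the other two cubes, and leave everything standing where it is: nothing is to be gripped, lifted or pushed along.

Things in the scene. Friction and masses are not known exactly. Their poses are not given: they have to be found in the camera images.
- receiver: grey metal receiver box, 90 x 150 x 34 mm high, fixed to the desk; origin at the centre of its underside. Two round push buttons stand on its top, blue at its +y end and orange at its -y end, 90 mm apart, their tops 58 mm above the desk; two brass connectors stick out of its +x side by 16 mm
- blue_key_top (a point): centre of the top face of the receiver's blue pairing button: a 28 mm round cap whose top stands 12 mm above its 12 mm high black collar and is pressed straight down by up to 8 mm. This point moves with the cap
- orange_key_top (a point): centre of the top face of the receiver's orange reset button, same shape as the blue one; not to be pressed
- blue_key (a joint): blue button: value of its travel: 0 up, 0.008 m fully down; spring return, about 1 N to start it and 4 N to hold it fully down, where it stops hard
- orange_key (a joint): orange button: value of its travel: 0 up, 0.008 m fully down; spring return, about 1 N to start it and 4 N to hold it fully down, where it stops hard
- cube_green: loose camera cube, black with a red top, 60 x 60 x 55 mm high plus a push button in the middle of the top whose cap is green; about 0.3 kg, standing on the desk; origin at the centre of its underside, z up; the lens is on its -x side
- green_key_top (a point): centre of the top face of the green button (28 mm round cap whose top stands 12 mm above its 12 mm high black collar, pressed straight down by up to 8 mm) on top of cube_green, 79 mm above the desk; moves with the cap
- green_key (a joint): green button: value of its travel: 0 up, 0.008 m fully down; spring return, about 1 N to start it and 4 N to hold it fully down, where it stops hard
- cube_white: loose camera cube, black with a red top, 60 x 60 x 55 mm high plus a push button in the middle of the top whose cap is white; about 0.3 kg, standing on the desk; origin at the centre of its underside, z up; the lens is on its -x side
- white_key_top (a point): centre of the top face of the white button (28 mm round cap whose top stands 12 mm above its 12 mm high black collar, pressed straight down by up to 8 mm) on top of cube_white, 79 mm above the desk; moves with the cap
- white_key (a joint): white button: value of its travel: 0 up, 0.008 m fully down; spring return, about 1 N to start it and 4 N to hold it fully down, where it stops hard
- cube_yellow: loose camera cube, black with a red top, 60 x 60 x 55 mm high plus a push button in the middle of the top whose cap is yellow; about 0.3 kg, standing on the desk; origin at the centre of its underside, z up; the lens is on its -x side
- yellow_key_top (a point): centre of the top face of the yellow button (28 mm round cap whose top stands 12 mm above its 12 mm high black collar, pressed straight down by up to 8 mm) on top of cube_yellow, 79 mm above the desk; moves with the cap
- yellow_key (a joint): yellow button: value of its travel: 0 up, 0.008 m fully down; spring return, about 1 N to start it and 4 N to hold it fully down, where it stops hard
- adapter_a: loose small black video adapter with a steel plug, about 52 x 20 x 11 mm high, origin under its black body
- adapter_b: second loose adapter, like adapter_a
- mug: loose white mug, 80 mm across and 92 mm high, handle at its +y side; origin at the centre of its underside
- ruler: loose wooden ruler, 28 x 300 x 5 mm, long along its y; origin at the centre of its underside. (Unlisted and well to the sides: a 42 mm high red foam tray and a desk phone on the left, 90 mm high cartons on the right; none stands within 30 mm of a cube or the receiver)
There are look-alikes about, which are no part of the job. Leave any orange look-alike of the cube_yellow alone.

How it is judged:
By the outcome, as a careful person would: the job done as asked, in the order asked, and still so for the second after the job is handed in, with the robot touching nothing.
It also fails if it takes over 45 s, if anything falls off the work surface, if the arm or the gripper's body presses on something with over 40 N, if the wrist force passes 120 N, or if a joint passes its speed limit or range.

## Working session

There is one attempt and no reset: what is moved stays moved. The work goes in short steps, Python scripts to look and compute and a tool call to move; the robot and the scene stay as the last step left them, time stands still between calls to the robot, and variables do not carry over. Pictures are saved under pics/ and viewed, at most 10 in all, crops included, and the job is handed in when it is done.

Besides the shell and the picture viewer there is one more tool, called after "Emit:" as name(argument=value, ...), one argument or row to a line, values as JSON. servo_tool: Moves the arm, as the interface text tells. Its arguments: {"type":"object","properties":{"series":{"type":"array","items":{"type":"array","items":{"type":"array","items":{"type":"number"}}}}},"required":["series"]}

```bash
mkdir -p pics; ls
cat > h.py <<'E'
import numpy as np, cv2
from station import r
def cam(p):
    R=cv2.Rodrigues(np.array(p["rvec"],float))[0]; t=np.array(p["tvec"],float).ravel()
    f=p["img"].shape[0]/2/np.tan(np.radians(p["vfov"])/2); return R,t,f
def world(p,c):
    R,t,f=cam(p); return R.T@(np.array(c)-t)
def ray(p,u,v,z):
    R,t,f=cam(p); o=-R.T@t; d=R.T@np.array([(u-p["cx"])/f,(v-p["cy"])/f,1]); return o+d*(z-o[2])/d[2]
def save(p,n): cv2.imwrite(f"pics/{n}.png",p["img"][:,:,::-1])
E
python3 - <<'E'
from h import *
np.set_printoptions(precision=4,suppress=True)
print(r.sense())
Z={"blue_key_top":.058,"orange_key_top":.058,"green_key_top":.079,"white_key_top":.079,"yellow_key_top":.079,"receiver":0,"cube_green":0}
for n in("scene","top"):
    p=r.capture(n); save(p,n+"0"); print(n,p["vfov"],cam(p)[0].tolist(),-cam(p)[0].T@cam(p)[1])
    for q in Z:
        for d in r.look_for(p,q)[:3]: 
            R,t,f=cam(p);c=np.array(d["centre"]); print(q,round(d["confidence"],2),world(p,c),(c[:2]/c[2]*f+[p["cx"],p["cy"]]).round())
        if "top" in q:
            for d in r.outline_of(p,q)[:2]:
                v,u=np.nonzero(d["pixels"]); print("   out",round(d["confidence"],2),len(u),u.mean().round(1),v.mean().round(1),ray(p,u.mean(),v.mean(),Z[q]))
E
```

```text
pics
{'clock': 0.0, 'joints': array([-1.1796,  0.4809,  1.5969,  0.    ,  1.0651, -0.0466]), 'joint_vel': array([-0.0013, -0.0003,  0.0007,  0.0009, -0.0012,  0.0008]), 'effort': array([ -0.0013, -95.063 , -43.0182,  -0.0002,   0.0126,  -0.    ]), 'tool_pos': array([ 0.2754, -0.5883,  0.2307]), 'eef_rot': array([-0.0006,  0.9761,  0.2171, -0.0001]), 'contact_force': array([ 0.7092, -0.2523, -1.3355]), 'moment': array([-0.0027, -0.0085,  0.0398]), 'finger_force': 0.0, 'opening': 0.08516713711776899}
scene 49.74183761606645 [[-0.7077807499645299, 0.7061147991435713, -0.021173105820386562], [0.47365874829080357, 0.45211317921905303, -0.7558049109022971], [-0.524112392667104, -0.5449729934656156, -0.6544544569684658]] [1.0307 0.4624 0.6581]
   out 0.65 2229 219.3 231.5 [ 0.7597 -0.1271  0.058 ]
   out 0.27 83 282.2 141.8 [ 0.4621 -0.283   0.058 ]
orange_key_top 0.43 [ 0.4605 -0.2876  0.0573] [282. 141.]
orange_key_top 0.29 [0.7417 0.0128 0.0121] [274. 280.]
   out 0.51 63 282.2 142.3 [ 0.4639 -0.2811  0.058 ]
green_key_top 0.19 [0.5381 0.1429 0.0481] [397. 245.]
   out 0.74 283 318.5 321
[... 970 characters left out ...]
. 238.]
   out 0.74 705 204.3 211.1 [0.5228 0.2598 0.058 ]
   out 0.53 113 426.3 237.6 [ 0.4578 -0.2901  0.058 ]
green_key_top 0.69 [0.5123 0.1299 0.0797] [255. 215.]
green_key_top 0.68 [0.3734 0.0808 0.0054] [278. 270.]
   out 0.45 115 254.7 214.1 [0.5142 0.1315 0.079 ]
white_key_top 0.45 [0.5256 0.2629 0.0799] [200. 209.]
yellow_key_top 0.68 [ 0.472  -0.0639  0.0775] [335. 232.]
yellow_key_top 0.41 [ 0.615  -0.0594  0.0782] [333. 173.]
   out 0.68 104 290.9 176.6 [0.6063 0.0441 0.079 ]
   out 0.67 111 334.6 172.6 [ 0.6163 -0.063   0.079 ]
receiver 0.85 [ 0.4859 -0.253   0.0364] [409. 226.]
cube_green 0.75 [0.509  0.1279 0.0536] [258. 217.]
cube_green 0.67 [0.5142 0.1298 0.079 ] [255. 214.]
```

View pics/scene0.png

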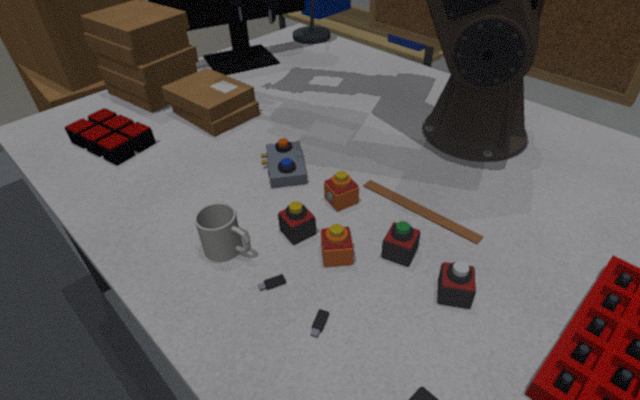

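View pics/top0.png

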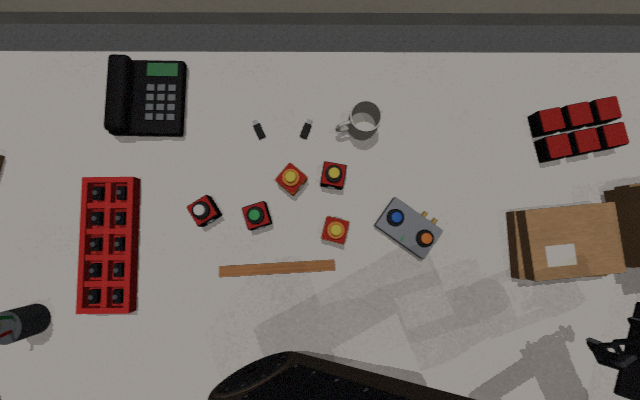

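The top view shows the receiver at about (409,226), with blue at (396,217) and orange at (427,238). The true green cube is at (256,215). The orange-bodied look-alikes are at (291,178) and (335,230), and the yellow cube is at (334,174). First I'll travel high, with the fingers shut.

Emit:
servo_tool(
  series=[
    [[0, 0, 0, 0.46, -0.297, 0, 1], [0, 0, 0, 0.46, -0.297, 0, 1], [0, 0, 0, 0.46, -0.297, 0, 1], [0, 0, 0, 0.46, -0.297, 0, 1], [0, 0, 0, 0.46, -0.297, 0, 1]],
  ],
)

```text
clock: 1.8
tool_pos: [0.409, -0.3751, 0.2315]
eef_rot: [0.0, 0.976, 0.217, 0.0]
contact_force: [1.4, -0.2, -0.3]
opening: 0.0124
finger_force: 0.0
```

```bash
cat > seg.py <<'E'
from h import *
np.set_printoptions(precision=4,suppress=True)
H={"blue":(100,130),"green":(60,85),"orange":(5,17)}
def obs(p,col,uv0,rad=14):
    hsv=cv2.cvtColor(p["img"],cv2.COLOR_RGB2HSV); m=cv2.inRange(hsv,(H[col][0],130,60),(H[col][1],255,255))
    k=np.zeros_like(m); cv2.circle(k,uv0,rad,255,-1); v,u=np.nonzero(m&k); return u.mean(),v.mean(),len(u)
def model(p,xy,z):  # centroid of visible cap (top disc + side 12mm), silhouette by hull
    R,t,f=cam(p); a=np.linspace(0,6.28,40)
    P=np.array([[xy[0]+.014*np.cos(b),xy[1]+.014*np.sin(b),zz] for zz in(z,z-.012) for b in a])
    c=P@R.T+t; q=(c[:,:2]/c[:,2:]*f+[p["cx"],p["cy"]]).astype(np.float32)
    M=cv2.moments(cv2.convexHull(q)); return np.array([M["m10"],M["m01"]])/M["m00"]
if __name__=="__main__":
    from scipy.optimize import least_squares
    S=r.capture("scene");T=r.capture("top")
    for col,z,us,ut in(("blue",.058,(286,164),(396,217)),("green",.079,(402,229),(255,215))):
        res=[]
        for p,u0 in((S,us),(T,ut)):
            o=obs(p,col,u0); x0=ray(p,o[0],o[1],z)[:2]
            s=least_squares(lambda x:(model(p,x,z)-np.array(o[:2])),x0,diff_step=1e-3).x; res.append(s); print(col,o,s)
    s=r.sense();print(s["clock"],s["tool_pos"],s["eef_rot"],s["opening"],s["contact_force"])
E
python3 seg.py
```

```text
blue (np.float64(285.8791208791209), np.float64(162.3846153846154), 91) [ 0.5094 -0.2151]
blue (np.float64(396.1980198019802), np.float64(216.73267326732673), 101) [ 0.5096 -0.2177]
green (np.float64(402.49), np.float64(226.73), 100) [0.5117 0.1341]
green (np.float64(253.93939393939394), np.float64(214.36363636363637), 99) [0.5139 0.134 ]
1.9 [ 0.4106 -0.3721  0.2315] [-0.0006  0.9757  0.2191  0.0003] 0.00019377154048604662 [-0.8402  0.1497 -0.6761]
```

Emit:
servo_tool(
  series=[
    [[0, 0, 0, 0.1945, -0.1235, 0, 1], [0, 0, 0, 0.1945, -0.1235, 0.0, 1], [0, 0, 0, 0.1945, -0.1235, 0.06, 1], [0, 0, 0, 0.1945, -0.1235, 0.16, 1], [0, 0, 0, 0.1945, -0.1235, 0.16, 1]],
  ],
)

```text
clock: 2.4
tool_pos: [0.5066, -0.2242, 0.1132]
eef_rot: [0.001, 0.976, 0.218, 0.001]
contact_force: [-0.1, -1.0, -0.1]
opening: 0.0
finger_force: 0.0
```

Run:
```python
from h import *
p=r.capture("scene");q=r.capture("top")
a=cv2.resize(p["img"][80:240,200:380],None,fx=2.2,fy=2.2);b=cv2.resize(q["img"][140:300,330:510],None,fx=2.2,fy=2.2)
save({"img":np.hstack([a,b])},"c1")
s=r.sense();print(s)
```

```text
{'clock': 2.5, 'joints': array([-4.70854854e-01,  5.04211770e-01,  1.93236907e+00,  2.07075870e-04,
        7.13176690e-01,  6.60070445e-01]), 'joint_vel': array([-0.0409121 , -0.08312289, -0.06472533, -0.01057788,  0.11166785,
       -0.03935492]), 'effort': array([  2.71981046, -83.26442957, -31.55514121,   0.2214807 ,
        -3.15022677,   0.95267951]), 'tool_pos': array([ 0.50289609, -0.22193879,  0.10864738]), 'eef_rot': array([-0.00265307,  0.97592053,  0.21808818, -0.00310355]), 'contact_force': array([-0.13592758,  0.52253878,  0.67574363]), 'moment': array([-0.06457788, -0.00479655, -0.02426443]), 'finger_force': 0.0, 'opening': 0.0004495866854444751}
```

View pics/c1.png

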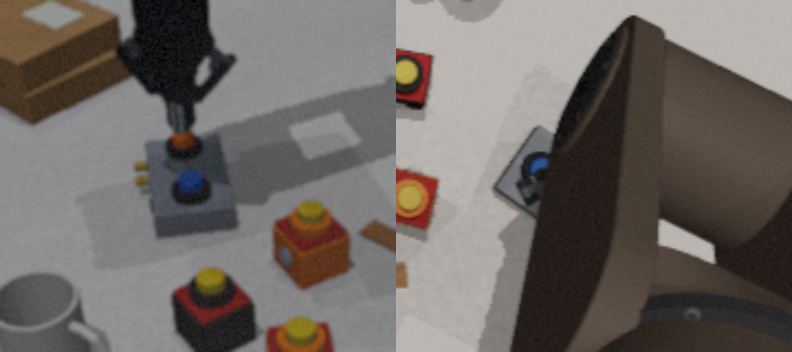

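The hand is above the receiver, slightly short of blue towards the base. I'll let it settle and read the pose.

Emit:
servo_tool(
  series=[
    [[0, 0, 0, 0, 0, 0, 1], [0, 0, 0, 0, 0, 0, 1], [0, 0, 0, 0, 0, 0, 1]],
  ],
)

```text
clock: 2.8
tool_pos: [0.506, -0.2262, 0.1156]
eef_rot: [0.001, 0.976, 0.217, 0.001]
contact_force: [0.4, 0.0, 0.6]
opening: 0.0001
finger_force: 0.0
```

```bash
cat > st.py <<'E'
import sys
from h import *
from scipy.spatial.transform import Rotation
s=r.sense(); w,x,y,z=s["eef_rot"]; R=Rotation.from_quat([x,y,z,w]).as_matrix()
R=Rotation.from_quat([.976,.218,0,0]).as_matrix()
tg=np.array([float(a) for a in sys.argv[1:4]])
np.set_printoptions(precision=4,suppress=True)
print(s["clock"],s["tool_pos"],s["eef_rot"],s["contact_force"],"shares",R.T@(tg-s["tool_pos"])/.8)
E
python3 st.py .5095 -.2165 .058
```

```text
2.8 [ 0.506  -0.2262  0.1156] [0.0011 0.9762 0.2166 0.0012] [0.4039 0.0307 0.6257] shares [ 0.0092 -0.0091  0.0719]
```

Emit:
servo_tool(
  series=[
    [[0, 0, 0, 0.009, -0.009, 0.03, 1], [0, 0, 0, 0.009, -0.009, 0.056, 1], [0, 0, 0, 0.009, -0.009, 0.056, 1], [0, 0, 0, 0.009, -0.009, 0.056, 1], [0, 0, 0, 0.009, -0.009, 0.056, 1]],
  ],
)

```text
clock: 3.3
tool_pos: [0.5094, -0.216, 0.0703]
eef_rot: [0.001, 0.976, 0.217, 0.001]
contact_force: [-0.1, 0.2, 0.5]
opening: -0.0001
finger_force: 0.0
```

```bash
python3 st.py .5095 -.2165 .058
python3 - <<'E'
from h import *
p=r.capture("scene")
save({"img":cv2.resize(p["img"][100:220,220:360],None,fx=4,fy=4)},"c2")
E
```

```text
3.3 [ 0.5094 -0.216   0.0703] [0.0007 0.9762 0.2169 0.0008] [-0.0523  0.2007  0.4862] shares [-0.0001  0.0006  0.0153]
```

View pics/c2.png

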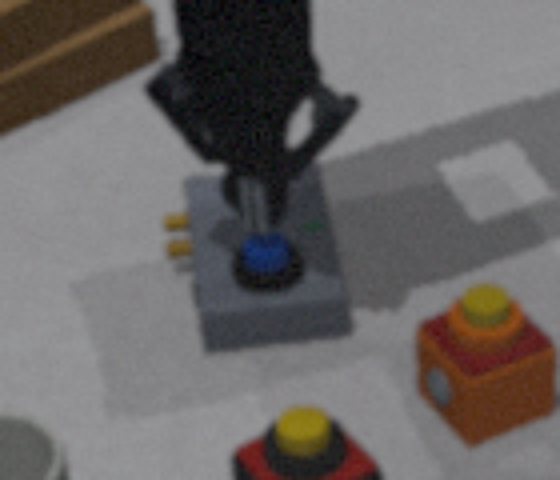

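The shut fingertips are centred over blue at about 12 mm above it. Now I'll press in small steps.

Emit:
servo_tool(
  series=[
    [[0, 0, 0, 0, 0, 0.005, 1], [0, 0, 0, 0, 0, 0.01, 1], [0, 0, 0, 0, 0, 0.015, 1], [0, 0, 0, 0, 0, 0.019, 1], [0, 0, 0, 0, 0, 0.0215, 1]],
  ],
)

```text
clock: 3.85
tool_pos: [0.5088, -0.2153, 0.0513]
eef_rot: [0.0, 0.976, 0.217, 0.0]
contact_force: [-0.1, -0.0, 3.2]
opening: 0.0
finger_force: 1.7
```

Emit:
servo_tool(
  series=[
    [[0, 0, 0, 0, 0, 0, 1], [0, 0, 0, 0, 0, 0, 1]],
  ],
)

```text
clock: 4.05
tool_pos: [0.5088, -0.2153, 0.0516]
eef_rot: [0.0, 0.976, 0.217, 0.0]
contact_force: [0.6, -0.8, 3.2]
opening: 0.0002
finger_force: 1.6
```

Emit:
servo_tool(
  series=[
    [[0, 0, 0, 0, 0, 0.0018, 1], [0, 0, 0, 0, 0, 0.0018, 1], [0, 0, 0, 0, 0, 0.0018, 1], [0, 0, 0, 0, 0, 0.0018, 1], [0, 0, 0, 0, 0, 0.0018, 1]],
  ],
)

```text
clock: 4.55
tool_pos: [0.5087, -0.2153, 0.0502]
eef_rot: [0.0, 0.976, 0.217, 0.0]
contact_force: [0.3, -1.8, 3.9]
opening: -0.0001
finger_force: 1.9
```

Emit:
servo_tool(
  series=[
    [[0, 0, 0, 0, 0, 0, 1], [0, 0, 0, 0, 0, 0, 1], [0, 0, 0, 0, 0, 0, 1], [0, 0, 0, 0, 0, 0, 1], [0, 0, 0, 0, 0, -0.01, 1]],
  ],
)

```text
clock: 5.05
tool_pos: [0.5081, -0.215, 0.0577]
eef_rot: [-0.0, 0.976, 0.217, -0.001]
contact_force: [0.7, -0.9, 0.8]
opening: -0.0003
finger_force: 0.5
```

Emit:
servo_tool(
  series=[
    [[0, 0, 0, 0, 0, -0.02, 1], [0, 0, 0, 0, 0, -0.05, 1], [0, 0, 0, 0, 0, -0.1, 1], [0, 0, 0, 0, 0, -0.12, 1], [0, 0, 0, 0, 0, -0.12, 1]],
  ],
)

```text
clock: 5.55
tool_pos: [0.5096, -0.2156, 0.1568]
eef_rot: [0.001, 0.976, 0.217, 0.001]
contact_force: [0.0, 0.6, -0.6]
opening: 0.0001
finger_force: 0.0
```

```bash
python3 st.py .513 .134 .15
```

```text
5.55 [ 0.5096 -0.2156  0.1568] [0.0011 0.9761 0.2172 0.0014] [ 0.0228  0.5609 -0.5752] shares [ 0.1898 -0.3937  0.0085]
```

Emit:
servo_tool(
  series=[
    [[0, 0, 0, 0.19, -0.394, 0, 1], [0, 0, 0, 0.19, -0.394, 0, 1], [0, 0, 0, 0.19, -0.394, 0, 1], [0, 0, 0, 0.19, -0.394, 0, 1], [0, 0, 0, 0.19, -0.394, 0, 1]],
  ],
)

```text
clock: 6.05
tool_pos: [0.5103, 0.0366, 0.1534]
eef_rot: [-0.0, 0.976, 0.217, -0.001]
contact_force: [0.9, 0.6, -0.3]
opening: -0.0001
finger_force: 0.0
```

Emit:
servo_tool(
  series=[
    [[0, 0, 0, 0.05, -0.11, 0, 1], [0, 0, 0, 0.05, -0.11, 0, 1], [0, 0, 0, 0.05, -0.11, 0, 1], [0, 0, 0, 0.05, -0.11, 0, 1], [0, 0, 0, 0.05, -0.11, 0, 1]],
  ],
)

```text
clock: 6.55
tool_pos: [0.5098, 0.1307, 0.1536]
eef_rot: [0.0, 0.976, 0.217, -0.001]
contact_force: [0.5, -0.7, 0.2]
opening: 0.0002
finger_force: 0.0
```

```bash
python3 - <<'E'
from seg import *
S=r.capture("scene")
from scipy.optimize import least_squares
for col,z,u in(("blue",.058,(286,164)),("green",.079,(402,229))):
    o=obs(S,col,u);print(col,o,least_squares(lambda x:(model(S,x,z)-np.array(o[:2])),ray(S,o[0],o[1],z)[:2],diff_step=1e-3).x)
E
python3 st.py .513 .134 .079
```

```text
blue (np.float64(285.89247311827955), np.float64(162.4731182795699), 93) [ 0.5096 -0.2148]
green (np.float64(402.67857142857144), np.float64(226.74107142857142), 112) [0.5115 0.1343]
6.6 [0.5101 0.1303 0.1537] [ 0.0001  0.9762  0.2166 -0.0005] [-0.5218  0.1796 -0.0779] shares [ 0.0053 -0.0026  0.0934]
```

Blue is back up and green hasn't moved. Next I'll lower to about 11 mm above green.

Emit:
servo_tool(
  series=[
    [[0, 0, 0, 0.005, -0.003, 0.04, 1], [0, 0, 0, 0.005, -0.003, 0.079, 1], [0, 0, 0, 0.005, -0.003, 0.079, 1], [0, 0, 0, 0.005, -0.003, 0.079, 1], [0, 0, 0, 0.005, -0.003, 0.079, 1]],
  ],
)

```text
clock: 7.1
tool_pos: [0.5139, 0.1348, 0.0922]
eef_rot: [0.0, 0.976, 0.217, 0.001]
contact_force: [0.5, -0.8, -0.3]
opening: -0.0003
finger_force: 0.0
```

```bash
python3 st.py .513 .134 .079
python3 - <<'E'
from h import *
p=r.capture("scene")
save({"img":cv2.resize(p["img"][160:280,340:480],None,fx=4,fy=4)},"c3")
E
```

```text
7.1 [0.5139 0.1348 0.0922] [0.     0.9762 0.2167 0.0007] [ 0.5025 -0.7736 -0.2718] shares [-0.0014  0.0005  0.0165]
```

View pics/c3.png

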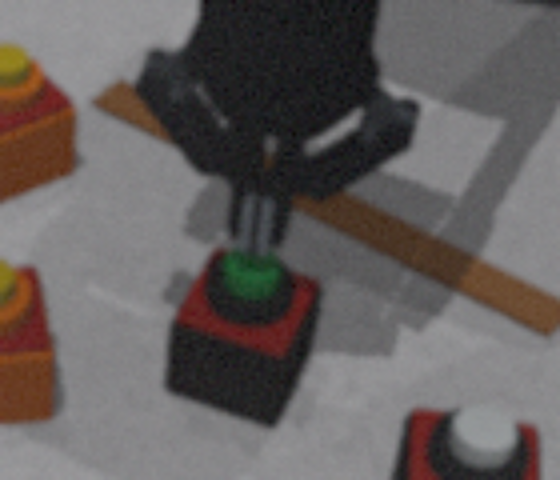

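The fingers are centred over the green cap. Pressing.

Emit:
servo_tool(
  series=[
    [[0, 0, 0, -0.001, 0, 0.007, 1], [0, 0, 0, -0.001, 0, 0.013, 1], [0, 0, 0, -0.001, 0, 0.018, 1], [0, 0, 0, -0.001, 0, 0.022, 1], [0, 0, 0, -0.001, 0, 0.0245, 1]],
  ],
)

```text
clock: 7.65
tool_pos: [0.5124, 0.135, 0.0711]
eef_rot: [0.0, 0.976, 0.217, 0.0]
contact_force: [0.6, -0.5, 3.4]
opening: -0.0001
finger_force: 1.9
```

Emit:
servo_tool(
  series=[
    [[0, 0, 0, 0, 0, 0, 1]],
  ],
)

```text
clock: 7.75
tool_pos: [0.5125, 0.135, 0.0712]
eef_rot: [0.0, 0.976, 0.217, 0.0]
contact_force: [0.9, -0.2, 4.0]
opening: -0.0001
finger_force: 1.9
```

Green is all but fully down. I'll hold it, then release and draw clear.

Emit:
servo_tool(
  series=[
    [[0, 0, 0, 0, 0, 0.0005, 1], [0, 0, 0, 0, 0, 0.0005, 1], [0, 0, 0, 0, 0, 0.0005, 1], [0, 0, 0, 0, 0, 0.0005, 1], [0, 0, 0, 0, 0, 0.0005, 1]],
  ],
)

```text
clock: 8.25
tool_pos: [0.5125, 0.135, 0.071]
eef_rot: [-0.0, 0.976, 0.217, 0.0]
contact_force: [0.3, -1.0, 5.1]
opening: -0.0
finger_force: 2.6
```

Emit:
servo_tool(
  series=[
    [[0, 0, 0, 0, 0, 0, 1], [0, 0, 0, 0, 0, 0, 1], [0, 0, 0, 0, 0, 0, 1], [0, 0, 0, 0, 0, 0, 1], [0, 0, 0, 0, 0, -0.01, 1]],
  ],
)

```text
clock: 8.75
tool_pos: [0.5119, 0.1349, 0.0785]
eef_rot: [-0.0, 0.976, 0.217, -0.001]
contact_force: [1.1, 0.8, 1.7]
opening: -0.0003
finger_force: 0.5
```

Emit:
servo_tool(
  series=[
    [[0, 0, 0, 0, 0, -0.02, 1], [0, 0, 0, 0, 0, -0.05, 1], [0, 0, 0, 0, 0, -0.1, 1], [0, 0, 0, 0, 0, -0.15, 1], [0, 0, 0, 0, 0, -0.15, 1]],
  ],
)

```text
clock: 9.25
tool_pos: [0.5146, 0.1355, 0.204]
eef_rot: [0.0, 0.976, 0.217, 0.003]
contact_force: [0.1, 0.0, -0.5]
opening: 0.0002
finger_force: 0.0
```

Emit:
servo_tool(
  series=[
    [[0, 0, 0, 0, 0, 0, 1], [0, 0, 0, 0, 0, 0, 1], [0, 0, 0, 0, 0, 0, 1]],
  ],
)

```text
clock: 9.55
tool_pos: [0.5115, 0.1348, 0.1978]
eef_rot: [-0.0, 0.976, 0.217, -0.001]
contact_force: [-0.3, -0.0, -0.3]
opening: 0.0003
finger_force: 0.0
```

Run:
```python
from seg import *
S=r.capture("scene")
from scipy.optimize import least_squares
for col,z,u in(("blue",.058,(286,164)),("green",.079,(402,229))):
    o=obs(S,col,u);print(col,o,least_squares(lambda x:(model(S,x,z)-np.array(o[:2])),ray(S,o[0],o[1],z)[:2],diff_step=1e-3).x)
save(S,"end")
```

```text
blue (np.float64(285.9111111111111), np.float64(162.44444444444446), 90) [ 0.5095 -0.2148]
green (np.float64(402.5486725663717), np.float64(226.69026548672565), 113) [0.5116 0.1341]
```

View pics/end.png

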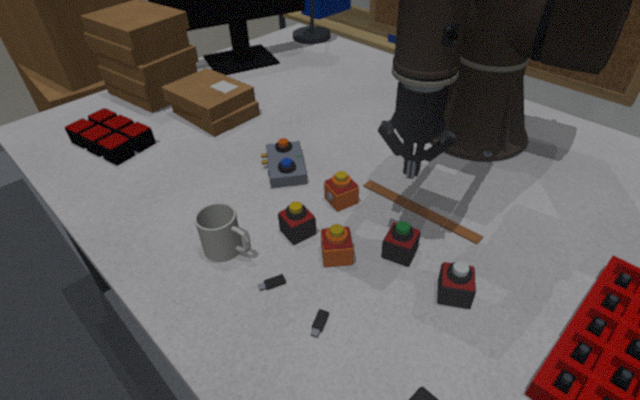

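The hand is clear, at about (413,165), and everything stands where it was: blue at (286,162) and green at (402,227).

```bash
python3 -c "from station import r; print(r.hand_in())"
```

```text
the job is handed in; nothing more can be done
None
```

I pressed and released the blue button, then the green one, about a second each with at most about 5 N, drew the hand clear with both buttons where they had been, and handed the job in at about 9.6 s; the hand-in gave no verdict.

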